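# Slide the snack slate out over the block's edge

## Robot

A 7-joint arm with a two-finger parallel gripper is mounted at the origin on the work surface. World frame = base frame: x ahead of the robot, y to its left, z up, the work surface at z = 0. Lengths are in mm, angles in rad, forces in N, time in s.
With the tool pointing down it reaches from about 425 to 925 mm from the base axis. Payload 6.8 kg.
Tool frame: the origin (TCP) lies midway between the tips of the shut fingers; the grasp point (between the pads) lies 19 mm behind it (manip.hold_point_z is the distance from the TCP to the grasp point, in mm); z points along the fingers, y is the line along which they close (so a half turn about z gives the same grasp; the last joint's range is limited). The gripper opens to 85 mm and grips with 20 to 120 N. Pads are 22 mm wide; open, the fingers measure 114 mm over their backs; the gripper's body (76 mm by 85 mm) begins 54 mm behind the grasp point. The pads swing forward as they close: fully open they stand 13 mm farther back than shut.
Start: joints at [1.043, 0.477, 0.022, 1.555, -0.011, 1.109, -0.083], TCP at [275.126, -616.403, 231.308] pointing down, gripper open.
Joint ranges: [-2.96, 2.96], [-0.34, 2.1], [-1.41, 1.46], [0.24, 2.44], [-1.37, 4.51], [0.17, 1.92], [-2.96, 2.96]. Speed limits (rad/s): [2.39, 2.39, 3.14, 3.14, 3.14, 3.14, 3.14].

## Interface

Orientations are given as a unit quaternion [w, x, y, z].
In Python, from cell import monitor, cams, manip gives the robot as it stands.
- The arm moves only by the shell command python3 -m creep 'ROWS' [FORCE]. ROWS is JSON, a list that holds one entry, the list of rows, each a list of 7 numbers: the shift along the tool's x, y, z in m, then the turn, a rotation vector about the tool's x, y, z in degrees, then the finger opening in m, from 0 to 0.0854. In form: [[[x, y, z, wx, wy, wz, jaw], ...]]. A call has 1 to 12 rows; each row shifts and turns the commanded pose from where the row before left it, along the tool's axes as they then stand; what a row does not reach is not made up. A row lasts 1/10 s, in which the tool goes at most 50 mm and 8.59 degrees, less where a joint would pass 70% of its speed; a pose out of reach is approached as far as the arm can. A call with a gripper value outside its range is refused whole. The fingers move at their own pace and stop on an object; FORCE is the grip in N (left out, the last holds). Time passes only in rows, so rows that do not move let the fingers close. It gives the time, the measured TCP pose, the force, the opening and the grip force at its end, in the units of the state.
- monitor.read_state(): the state, without advancing time (a new reading comes with each control period).
- cams.capture(name): name is "scene" or "top" or "wrist"; returns (picture, depth): 420x560x3 uint8, red, green, blue; 420x560 float32, mm along the optical axis (not along the pixel's ray), 0 where there is no reading.
- cams.camera_model(name): a dict with "fx", "fy", "cx", "cy" (pixels), "R" (3x3) and "t" (3): a world point X has camera coordinates R X + t. Camera axes: x right, y down, z forward; pixel columns grow to the right and rows downward; lengths in mm; the calibration is good to about 2 mm. A picture is of the moment at which its call begins: read the wrist's pose just before it. camera_model takes no time and is no camera call; for the wrist camera it gives the pose at the moment of the call.
- manip.close_job(): hands the job in; it is judged then, once.
The state is a dict: "time_s": time; "qpos": joint angles; "qvel": joint speeds; "tau": joint torques, N m; "ee_pos": TCP position; "tcp_rot": TCP orientation; "wrist_force": force on the tool from outside, world axes, zero at the start; "ft_torque": the same for the moment, N m; "width": finger opening in mm; "grip_force": force on a finger pad.
Only numpy, scipy, OpenCV 4.12 (cv2) and the standard library are available. Lean on these libraries where they do the work, as an engineer would, in place of code of your own. Each camera call takes 0.05 s, during which the arm holds its last target. There are 200 camera calls.

## Task

Push the slate board, with the white lidded snack cup standing on it, along the butcher block until its leading long side sticks out 30 mm past the block's edge on the robot's right, square with that edge and not over the block's other sides, so that someone can get their fingers under it. Push only the slate and keep it flat: slide it steadily without flicking, lifting or tipping it, and do not touch the cup, which must stay standing on the slate. Leave everything else where it is, and finish with the hand clear of everything.

Things in the scene. Friction and masses are not known exactly. Their poses are not given: they have to be found in the camera images.
- edge (a point): Middle of the top of the edge, on the robot's right, of the fixed light-wood butcher block: 340 mm long, 260 mm wide, flat top 45 mm above the counter (this point's height). The frame turns with the block: x points level outward over the edge (roughly world -y), y along the edge, z up. The block spans x -340 to 0 mm, y -130 to +130 mm in this frame.
- slate: Dark grey slate board lying loose and flat on the block, 120 mm (its x) by 160 mm (y) by 8 mm thick, about 0.4 kg; it stops as soon as it is not pushed. Origin: centre of its underside. x points roughly over the block's right-hand edge (at first up to 0.25 rad askew); its trailing long side is at x = -60 mm. It carries the snack cup.
- lead (a point): Middle of the upper rim of the slate's leading long side, 60 mm along x from the slate's centre, at its top face: its x in the frame of edge is the overhang (negative at the start).
- cup_served: White lidded plastic snack cup that stands on the slate near its middle, 56 mm in diameter at the lid, 58 mm high, about 0.11 kg, loose. Origin: centre of its underside. Not to be touched.
- cookie_jar: Bystander: closed glass cookie jar, 116 mm in diameter, 165 mm high, on the wooden turntable (fixed, round, 300 mm in diameter, 28 mm high) that stands beyond the block's other end, on the robot's left. Origin: centre of its underside.
- cup_spare: Bystander: second white lidded snack cup, same shape as the first, standing on the turntable. Origin: centre of its underside.
- spoon_cup: Bystander: stainless steel cup with spoons, 72 mm in diameter, 170 mm high with spoons, on the turntable. Origin: centre of its underside.
- timer: Bystander: red plastic kitchen timer with a turning knob, 72 mm in diameter, 56 mm high, on the counter close beside the turntable. Origin: centre of its underside.
- mug: Bystander: white ceramic mug, 80 mm in diameter, 90 mm high, on the counter to the right of the block. Origin: centre of its underside.
Not all that is in view belongs to the job. What is shaped like the slate but red or yellow is not meant.

How it is judged:
By the outcome, as a careful person would: the job done as asked, in the order asked, and still so for the second after the job is handed in, with the robot touching nothing.
It also fails if it takes over 40 s, if anything falls off the work surface, if the arm or the gripper's body presses on something with over 40 N, if the wrist force passes 120 N, or if a joint passes its speed limit or range.

## Working session

There is one attempt and no reset: what is moved stays moved. The work goes in short steps, Python scripts to look and compute and a shell command to move; the robot and the scene stay as the last step left them, time stands still between calls to the robot, and variables do not carry over. Pictures are saved under pics/ and viewed, at most 10 in all, crops included, and the job is handed in when it is done.

```bash
mkdir -p pics; ls
cat > h.py <<'E'
from cell import monitor,cams,manip
import numpy as np,cv2
def snap(n,f):
    m=cams.camera_model(n);p,d=cams.capture(n)
    cv2.imwrite(f'pics/{f}.png',p[:,:,::-1]);np.savez(f'pics/{f}.npz',p=p,d=d,**{k:np.array(m[k]) for k in m})
    return p,d,m
def world(m,u,v,d):
    c=np.array([(u-m['cx'])/m['fx']*d,(v-m['cy'])/m['fy']*d,d])
    return np.array(m['R']).T@(c-np.array(m['t']))
def onplane(m,u,v,z):
    R=np.array(m['R']);o=-R.T@np.array(m['t']);r=R.T@np.array([(u-m['cx'])/m['fx'],(v-m['cy'])/m['fy'],1]);return o+r*(z-o[2])/r[2]
E
python3 - <<'E'
from h import *
for n in('scene','top'): snap(n,n+'0')
s=monitor.read_state();print(s)
a=cv2.imread('pics/scene0.png');b=cv2.imread('pics/top0.png')
E
```

```text
pics
{'time_s': 0.1, 'qpos': array([ 1.04286881,  0.47771693,  0.02233183,  1.55633364, -0.01150806,
        1.10932016, -0.08308806]), 'qvel': array([ 0.00020502, -0.0012172 , -0.00120626, -0.00249857, -0.0016765 ,
       -0.00011119, -0.00010311]), 'tau': array([ 5.70065022e-03, -5.97758210e+01,  1.61427598e+00, -2.81954670e+01,
        1.28907157e-02,  4.98792389e-03,  1.12888907e-05]), 'ee_pos': array([ 274.91354242, -615.89725501,  230.43107291]), 'tcp_rot': array([-7.94042214e-04,  9.78044579e-01,  2.08394149e-01, -2.24261356e-04]), 'wrist_force': array([0.34278623, 0.60110788, 0.32986259]), 'ft_torque': array([ 0.04397944, -0.01628743,  0.00822998]), 'grip_force': 0.0, 'width': 85.03390731314646}
```

View pics/top0.png

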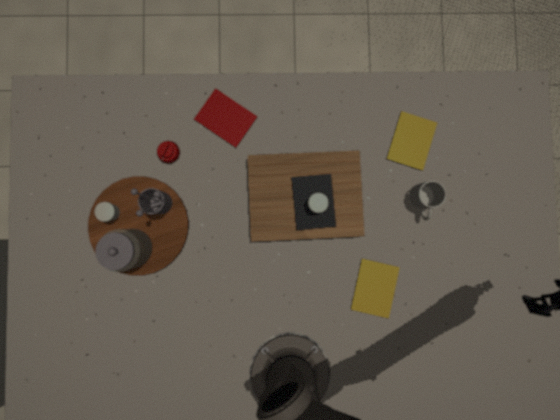

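View pics/scene0.png

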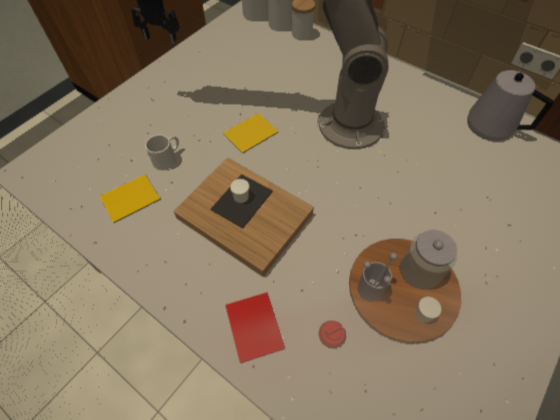

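The top view shows the block (248–364, 152–241), with the slate spanning columns 292–336 and rows 174–230. The cup is at (318,203), the mug at (430,195), and the turntable is on the left. The scene view agrees with this.

```bash
cat > meas.py <<'E'
from h import *
def rect(mask):
    c=max(cv2.findContours(mask.astype(np.uint8),0,cv2.CHAIN_APPROX_NONE)[0],key=cv2.contourArea)
    return c[:,0,:]
def fit(n,f,cupz=None):
    p,d,m=snap(n,f)
    vv,uu=np.mgrid[:420,:560];R=np.array(m['R']);t=np.array(m['t'])
    c=np.stack([(uu-m['cx'])/m['fx']*d,(vv-m['cy'])/m['fy']*d,d],-1)
    W=(c-t)@R; W[d==0]=np.nan
    return p,d,m,W
E
python3 - <<'E'
from meas import *
p,d,m,W=fit('top','top1')
for n,u,v in[('block',270,170),('block',350,220),('slate',302,190),('slate',310,222),('cup',318,203),('counter',300,270),('mug',430,190)]:
    print(n,W[v,u].round(1),p[v,u])
for u,v in[(248,155),(360,152),(364,236),(249,241)]: print('B',onplane(m,u,v,45).round(1))
for u,v in[(292,177),(332,174),(336,227),(296,230)]: print('S',onplane(m,u,v,53).round(1))
s=cams.camera_model('wrist');print('wristcam',(-np.array(s['R']).T@s['t']).round(0),np.array(s['R']).round(2).tolist(),s['fx'])
E
```

```text
block [612.   49.5  44.2] [99 77 53]
block [ 458.  -186.6   45.5] [107  85  59]
slate [549.7 -44.6  51.9] [43 40 41]
slate [454.2 -66.1  53.6] [39 37 36]
cup [507.3 -84.7 109.6] [134 137 126]
counter [307.4 -37.2  -2.2] [111 103  93]
mug [ 5.472e+02 -4.495e+02  2.000e-01] [64 61 55]
B [658.2 114.6  45. ]
B [ 662.3 -222.8   45. ]
B [ 409.6 -227.2   45. ]
B [401.5 115.2  45. ]
S [588.9 -15.6  53. ]
S [ 595.9 -135.1   53. ]
S [ 438.  -142.9   53. ]
S [431.4 -24.2  53. ]
wristcam [ 343. -585.  374.] [[0.41, -0.91, -0.0], [-0.87, -0.39, 0.3], [-0.27, -0.12, -0.96]] 311.89932882808097
```

```bash
python3 -m creep '[[[0.044,-0.008,0,0,0,-4.2,0.05],[0.044,-0.008,0,0,0,-4.2,0.05],[0.044,-0.008,0,0,0,-4.2,0.05],[0.044,-0.008,0,0,0,-4.2,0.05],[0.044,-0.008,0,0,0,-4.2,0.05],[0.044,-0.008,0,0,0,-4.2,0.05],[0.044,-0.008,0,0,0,-4.2,0.05],[0.044,-0.008,0,0,0,-4.2,0.05]]]'; python3 -m creep '[[[0.044,-0.008,0,0,0,-4.2,0.05],[0.044,-0.008,0,0,0,-4.2,0.05],[0.044,-0.008,0,0,0,-4.2,0.05],[0.044,-0.008,0,0,0,-4.2,0.05],[0.044,-0.008,0,0,0,-4.2,0.05],[0.044,-0.008,0,0,0,-4.2,0.05],[0.044,-0.008,0,0,0,-4.2,0.05],[0,0,0,0,0,0,0.05]]]'
python3 - <<'E'
from meas import *
from scipy.spatial.transform import Rotation as Ro
s=monitor.read_state();w=s['tcp_rot'];print(s['ee_pos'],Ro.from_quat(w,scalar_first=True).as_matrix().round(3),s['width'])
p,d,m,W=fit('wrist','w1')
cv2.imwrite('pics/w1b.png',cv2.resize(cv2.convertScaleAbs(p[:,:,::-1],alpha=1.6),(800,600)))
E
```

```text
time_s: 0.95
ee_pos: [507.1, -348.3, 231.1]
tcp_rot: [-0.0, 0.875, 0.484, -0.0]
wrist_force: [1.0, -1.0, -0.9]
width: 49.8
grip_force: 0.0
time_s: 1.75
ee_pos: [556.7, -36.3, 231.6]
tcp_rot: [-0.001, 0.721, 0.693, 0.001]
wrist_force: [1.1, -0.3, 0.1]
width: 50.3
grip_force: 0.0
[556.65264981 -36.25811978 231.58249187] [[ 0.039  0.999  0.   ]
 [ 0.999 -0.039  0.004]
 [ 0.004  0.    -1.   ]] 50.28022194639823
```

View pics/w1b.png

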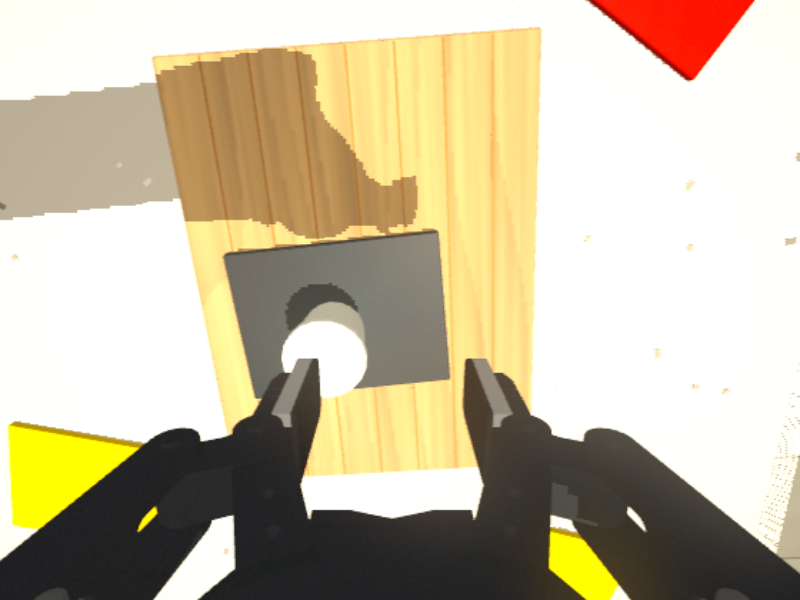

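The image-up direction is world +y. The slate's trailing rim runs (225,254)–(437,231) and its leading corners are (449,379) and (254,397). The block's right-hand edge is at about row 467–475.

Run:
```python
from meas import *
z=np.load('pics/w1.npz');m={k:z[k] for k in z};p,d=z['p'],z['d']
q=lambda u,v,h:onplane(m,(u+.5)*.7-.5,(v+.5)*.7-.5,h).round(1)
for u,v in[(225,254),(437,231),(449,379),(254,397)]:print('S',q(u,v,53))
for u,v in[(153,57),(540,28),(529,466),(309,476),(480,467)]:print('B',q(u,v,45))
for u,v in[(290,290),(430,300),(250,300),(500,300),(345,360)]:
  a,b=int(u*.7),int(v*.7);print('depth',world(m,a,b,d[b,a]).round(1))
print('cup lid x-range',q(282,358,111),q(367,358,111),q(324,320,111),q(324,396,111))
```

```text
S [434.1 -23.8  53. ]
S [590.4 -12.9  53. ]
S [ 598.9 -132.7   53. ]
S [ 440.1 -142.8   53. ]
B [402.8 109.7  45. ]
B [660.  116.8  45. ]
B [ 670.1 -224.8   45. ]
B [ 475.7 -227.7   45. ]
B [ 627.1 -224.2   45. ]
depth [479.5 -53.1  54.3]
depth [584.7 -65.5  53.2]
depth [448.6 -59.6  54.9]
depth [639.3 -69.4  47.6]
depth [524.  -84.3 111.5]
cup lid x-range [483.4 -82.4 111. ] [538.6 -84.5 111. ] [512.8 -57.2 111. ] [ 508.3 -111.1  111. ]
```

```bash
python3 -m creep '[[[0.02,-0.0145,0,0,0,0,0.05],[0.02,-0.0145,0,0,0,0,0.05],[0.02,-0.0145,0,0,0,-3.7,0.05],[0,0,0.035,0,0,0,0.05],[0,0,0.035,0,0,0,0.05],[0,0,0.035,0,0,0,0.05],[0,0,0.03,0,0,0,0.05],[0,0,0,0,-4,0,0.05],[0,0,0,0,0,0,0.05],[0,0,0,0,0,0,0.05]]]'
python3 - <<'E'
from meas import *
from scipy.spatial.transform import Rotation as Ro
s=monitor.read_state();w=s['tcp_rot'];T=Ro.from_quat(w,scalar_first=True).as_matrix();print(s['ee_pos'],T.round(3),s['width'])
p,d,m,W=fit('wrist','w2')
cv2.imwrite('pics/w2b.png',cv2.resize(cv2.convertScaleAbs(p[:,:,::-1],alpha=1.6),(800,600)))
L=(W-s['ee_pos'])@T   # tool frame
ok=np.isfinite(L[...,0])&(abs(L[...,1])<70)&(abs(L[...,0])<30)&(L[...,2]>-60)&(L[...,2]<15)
for sgn in(-1,1):
    q=L[ok&(sgn*L[...,1]>20)];print(sgn,len(q),np.percentile(q,[1,50,99],axis=0).round(1))
E
```

```text
time_s: 2.8
ee_pos: [517.1, 18.1, 96.7]
tcp_rot: [0.025, 0.701, 0.712, -0.024]
wrist_force: [-0.1, -0.8, -0.2]
width: 49.8
grip_force: 0.0
[517.13668943  18.11196435  96.69906169] [[-0.015  1.     0.002]
 [ 0.998  0.015 -0.069]
 [-0.069  0.001 -0.998]] 49.82935138735634
-1 5350 [[-10.  -56.9 -59.9]
 [  8.1 -36.  -52. ]
 [ 14.4 -25.2  -8.5]]
1 5351 [[ -9.9  24.3 -59.9]
 [  8.1  35.1 -52. ]
 [ 14.4  56.1  -8.8]]
```

View pics/w2b.png

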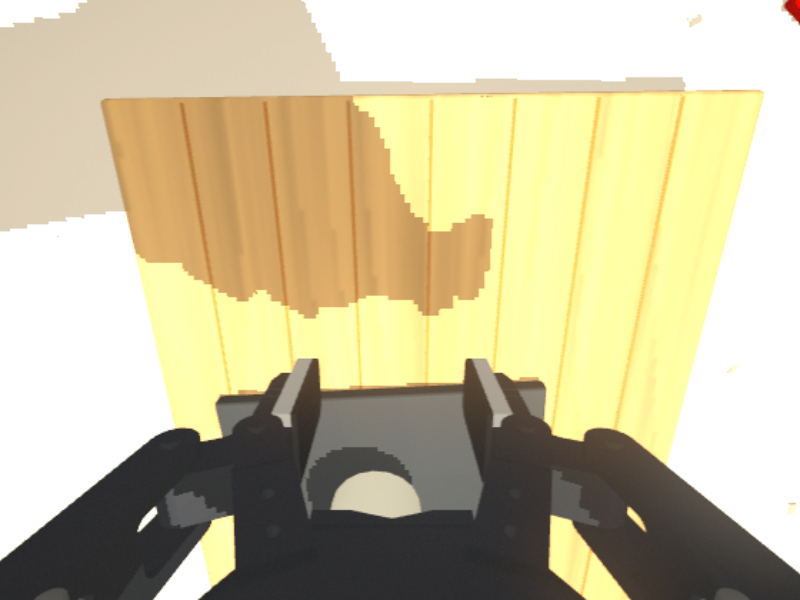

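The fingers are straddling the area behind the slate's trailing rim, (218,397)–(545,383), with a clear gap, and the cup is well ahead of them. I'll descend now.

```bash
python3 -m creep '[[[0,0,0.02,0,0,-0.6,0.05],[0,0,0.015,0,0,0,0.05],[0,0,0.01,0,0,0,0.05],[0,0,0.0055,0,0,0,0.05],[0,0,0,0,0,0,0.05],[0,0,0,0,0,0,0.05]]]'
python3 - <<'E'
from meas import *
from scipy.spatial.transform import Rotation as Ro
s=monitor.read_state();w=s['tcp_rot'];T=Ro.from_quat(w,scalar_first=True).as_matrix();print(s['ee_pos'],T.round(3),s['width'],s['wrist_force'])
p,d,m,W=fit('wrist','w3')
L=(W-s['ee_pos'])@T
ok=np.isfinite(L[...,0])&(abs(L[...,1])<45)&(abs(L[...,1])>24)&(abs(L[...,0])<13)&(L[...,2]<20)&(L[...,2]>-30)
print(np.histogram(L[ok][:,2],bins=np.arange(-20,16,2)))
cv2.imwrite('pics/w3b.png',cv2.resize(cv2.convertScaleAbs(p[:,:,::-1],alpha=1.6),(800,600)))
E
```

```text
time_s: 3.45
ee_pos: [517.1, 14.3, 46.2]
tcp_rot: [0.025, 0.698, 0.715, -0.024]
wrist_force: [0.7, 1.0, 0.1]
width: 50.1
grip_force: 0.0
[517.05175896  14.25002986  46.17689807] [[-0.024  1.     0.001]
 [ 0.997  0.024 -0.07 ]
 [-0.07  -0.    -0.998]] 50.135753085812084 [0.67025104 0.98224926 0.13546316]
(array([ 192,  174,  169,  147,  139,   97,   60,   24,   25, 1201,  267,
          0,    0,    0,    0,    0,    0]), array([-20, -18, -16, -14, -12, -10,  -8,  -6,  -4,  -2,   0,   2,   4,
         6,   8,  10,  12,  14]))
```

View pics/w3b.png

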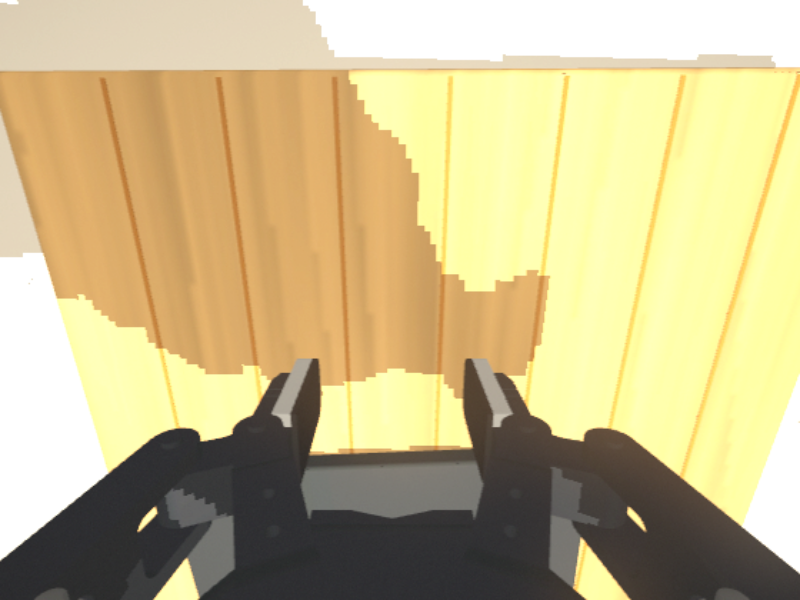

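```bash
python3 -m creep '[[[0,0,0.0015,0,0,0,0.05],[-0.006,0,0.0004,0,0,0,0.05],[-0.006,0,0.0004,0,0,0,0.05],[-0.004,0,0.0003,0,0,0,0.05],[-0.002,0,0.00014,0,0,0,0.05],[-0.002,0,0.00014,0,0,0,0.05],[-0.002,0,0.00014,0,0,0,0.05],[-0.002,0,0.00014,0,0,0,0.05],[-0.002,0,0.00014,0,0,0,0.05],[-0.003,0,0.0002,0,0,0,0.05],[-0.003,0,0.0002,0,0,0,0.05],[-0.004,0,0.0003,0,0,0,0.05]]]'; python3 -m creep '[[[-0.004,0,0.0003,0,0,0,0.05],[-0.004,0,0.0003,0,0,0,0.05],[-0.004,0,0.0003,0,0,0,0.05],[-0.004,0,0.0003,0,0,0,0.05],[-0.004,0,0.0003,0,0,0,0.05]]]'
python3 - <<'E'
from meas import *
p,d,m,W=fit('top','t2')
cv2.imwrite('pics/t2b.png',cv2.resize(p[130:260,230:400,::-1],(680,520),interpolation=cv2.INTER_CUBIC)*1)
E
```

```text
time_s: 4.7
ee_pos: [517.7, -21.8, 44.5]
tcp_rot: [0.025, 0.698, 0.715, -0.024]
wrist_force: [0.2, 4.5, 1.2]
width: 50.0
grip_force: 2.3
time_s: 5.2
ee_pos: [518.1, -42.1, 44.4]
tcp_rot: [0.025, 0.698, 0.715, -0.025]
wrist_force: [0.2, 5.6, 3.0]
width: 49.8
grip_force: 2.7
```

View pics/t2b.png

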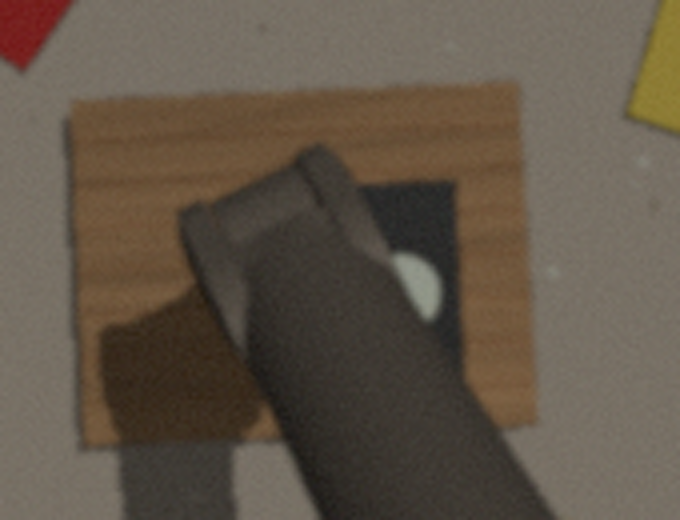

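The slate follows the push and looks parallel to the edge. Its leading side is at x≈457 in the crop and the block edge at about 527, so roughly 50 mm is left to the edge. The cup is still standing.

```bash
python3 -m creep '[[[-0.004,0,0.0003,0,0,0,0.05],[-0.004,0,0.0003,0,0,0,0.05],[-0.004,0,0.0003,0,0,0,0.05],[-0.004,0,0.0003,0,0,0,0.05],[-0.004,0,0.0003,0,0,0,0.05],[-0.004,0,0.0003,0,0,0,0.05],[-0.004,0,0.0003,0,0,0,0.05],[-0.004,0,0.0003,0,0,0,0.05],[-0.004,0,0.0003,0,0,0,0.05],[-0.004,0,0.0003,0,0,0,0.05],[-0.004,0,0.0003,0,0,0,0.05],[-0.004,0,0.0003,0,0,0,0.05]]]'; python3 -m creep '[[[-0.004,0,0.0003,0,0,0,0.05],[-0.004,0,0.0003,0,0,0,0.05],[-0.004,0,0.0003,0,0,0,0.05],[-0.004,0,0.0003,0,0,0,0.05],[-0.002,0,0.00014,0,0,0,0.05],[0,0,0,0,0,0,0.05],[0,0,0,0,0,0,0.05]]]'
python3 - <<'E'
from meas import *
print(monitor.read_state()['ee_pos'])
p,d,m,W=fit('top','t3');p2,d2,m2,W2=fit('scene','s3')
a=cv2.resize(p[130:260,260:400,::-1],(560,520),interpolation=cv2.INTER_CUBIC)
cv2.imwrite('pics/t3b.png',a)
E
```

```text
time_s: 6.45
ee_pos: [519.5, -89.5, 44.4]
tcp_rot: [0.025, 0.698, 0.715, -0.024]
wrist_force: [0.5, 6.6, 4.3]
width: 50.0
grip_force: 3.4
time_s: 7.15
ee_pos: [519.9, -108.0, 44.4]
tcp_rot: [0.025, 0.698, 0.715, -0.024]
wrist_force: [-0.5, 5.9, 4.5]
width: 50.3
grip_force: 2.7
[ 519.94607971 -107.96271384   44.38094365]
```

View pics/t3b.png

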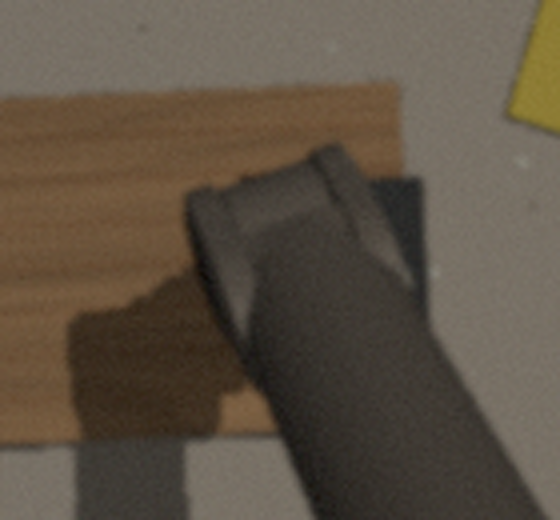

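Overhang is now about 10–13 mm. I'll back off, rise, and look straight down at the edge before the final push.

```bash
python3 -m creep '[[[0.006,0,0,0,0,0,0.05],[0.025,0,-0.003,0,0,0,0.05],[0,0,-0.04,0,0,0,0.05],[0,0,-0.045,0,0,0,0.05],[0,0,-0.05,0,0,0,0.05],[0,0,-0.05,0,0,0,0.05],[-0.03,0,0,0,0,0,0.05],[-0.045,0,0,0,0,0,0.05],[-0.045,0,0,0,0,0,0.05],[0,0,0,0,0,0,0.05],[0,0,0,0,0,0,0.05],[0,0,0,0,0,0,0.05]]]'
python3 - <<'E'
from meas import *
p,d,m,W=fit('wrist','w4')
cv2.imwrite('pics/w4b.png',cv2.resize(cv2.convertScaleAbs(p[:,:,::-1],alpha=1.5),(800,600),interpolation=cv2.INTER_CUBIC))
E
```

```text
time_s: 8.45
ee_pos: [521.1, -183.1, 237.4]
tcp_rot: [0.024, 0.698, 0.715, -0.025]
wrist_force: [-0.5, 0.7, 0.9]
width: 49.9
grip_force: 0.0
```

View pics/w4b.png

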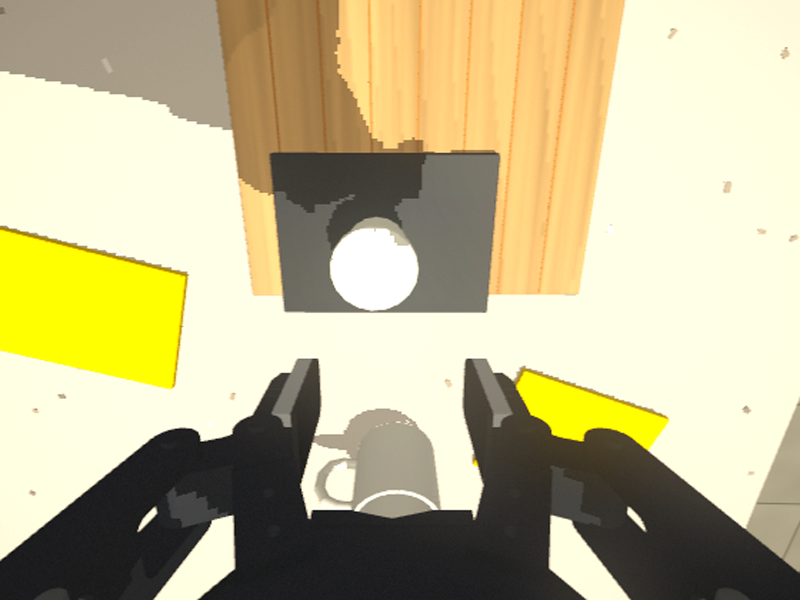

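The slate's leading rim is at row ≈311 (columns 285–488) and the block edge at row ≈294, parallel to it. The cup is standing. I'll refine the rows to sub-pixel.

```bash
cat > ov.py <<'E'
from h import *
def ov(f,bc,br,sc,sr):
    z=np.load(f'pics/{f}.npz');m={k:z[k] for k in z};g=z['p'].astype(float).mean(2)
    def line(cols,r,h):
        P=[]
        for c in cols:
            gr=abs(np.diff(g[r[0]:r[1]+1,c])); w=gr**2; v=r[0]+.5+(w*np.arange(len(w))).sum()/w.sum()
            P.append(onplane(m,c,v,h)[:2])
        P=np.array(P);a,b=np.polyfit(P[:,0],P[:,1],1);res=P[:,1]-np.polyval([a,b],P[:,0])
        return a,b,P[:,0].mean(),res.std()
    A=line(bc,br,45);B=line(sc,sr,53)
    x=B[2];o=(A[0]*x+A[1]-B[0]*x-B[1])*np.cos(np.arctan(A[0]))
    print('edge deg',np.degrees(A[0]),'slate deg',np.degrees(B[0]),'overhang',o,'lead y',B[0]*x+B[1],x,'res',A[3],B[3])
E
python3 - <<'E'
from ov import *
ov('w4',list(range(182,194))+list(range(348,400)),(200,211),range(205,337),(213,222))
print(np.load('pics/w4.npz')['p'][202:222,[187,270,370]].mean(2).astype(int).T)
E
```

```text
edge deg 1.640046963145182 slate deg 1.2126204101397076 overhang 11.292263037311473 lead y -237.58268577051166 518.047604660068 res 0.28863561437594004 0.888726877403717
[[140 139 140 141 139 172 172 171 172 172 171 172 172 172 172 172 171 172
  172 172]
 [201 201 200 200 200 200 200 199 200 200 199 199 199 196 123  77  95 172
  172 172]
 [129 130 129 127 157 172 171 171 171 171 171 171 172 172 172 172 172 172
  172 172]]
```

Run:
```python
from ov import *
ov('w4',list(range(182,194))+list(range(348,400)),(200,211),list(range(205,230))+list(range(297,336)),(214,222))
```

```text
edge deg 1.640046963145182 slate deg 1.3257798369244715 overhang 11.76443401654283 lead y -237.83470207690746 525.7455637163786 res 0.28863561437594004 0.13844823061842154
```

```bash
python3 -m creep '[[[0.03,0,0,0,0,0,0.05],[0.045,0,0,0,0,0,0.05],[0.045,0,0,0,0,-0.3,0.05],[0,0,0.05,0,0,0,0.05],[0,0,0.05,0,0,0,0.05],[0,0,0.045,0,0,0,0.05],[0,0,0.03,0,0,0,0.05],[0,0,0.01,0,0,0,0.05],[0,0,0,0,0,0,0.05],[0,0,0,0,0,0,0.05]]]'
```

```text
time_s: 9.5
ee_pos: [519.7, -76.1, 45.7]
tcp_rot: [0.025, 0.696, 0.717, -0.024]
wrist_force: [-0.2, 0.0, 0.4]
width: 50.2
grip_force: 0.0
```

```bash
python3 -m creep '[[[0,0,0.0013,0,0,0,0.05],[-0.006,0,0.0004,0,0,0,0.05],[-0.006,0,0.0004,0,0,0,0.05],[-0.006,0,0.0004,0,0,0,0.05],[-0.006,0,0.0004,0,0,0,0.05],[-0.003,0,0.0002,0,0,0,0.05],[-0.002,0,0.00014,0,0,0,0.05],[-0.002,0,0.00014,0,0,0,0.05],[-0.002,0,0.00014,0,0,0,0.05],[-0.002,0,0.00014,0,0,0,0.05],[-0.002,0,0.00014,0,0,0,0.05],[-0.003,0,0.0002,0,0,0,0.05]]]'; python3 -m creep '[[[-0.003,0,0.0002,0,0,0,0.05],[-0.003,0,0.0002,0,0,0,0.05],[-0.002,0,0.00014,0,0,0,0.05],[-0.001,0,0.00007,0,0,0,0.05],[0,0,0,0,0,0,0.05],[0,0,0,0,0,0,0.05]]]'
```

```text
time_s: 10.7
ee_pos: [520.3, -116.3, 43.6]
tcp_rot: [0.024, 0.696, 0.717, -0.024]
wrist_force: [-0.2, 3.6, -0.2]
width: 49.8
grip_force: 2.0
time_s: 11.3
ee_pos: [520.3, -126.8, 43.7]
tcp_rot: [0.025, 0.697, 0.717, -0.025]
wrist_force: [-0.1, 1.9, -0.0]
width: 49.9
grip_force: 0.8
```

```bash
python3 -m creep '[[[0.006,0,0,0,0,0,0.05],[0.025,0,-0.003,0,0,0,0.05],[0,0,-0.04,0,0,0,0.05],[0,0,-0.045,0,0,0,0.05],[0,0,-0.05,0,0,0,0.05],[0,0,-0.05,0,0,0,0.05],[-0.03,0,0,0,0,0,0.05],[-0.045,0,0,0,0,0,0.05],[-0.03,0,0,0,0,0,0.05],[0,0,0,0,0,0,0.05],[0,0,0,0,0,0,0.05],[0,0,0,0,0,0,0.05]]]'
python3 - <<'E'
from meas import *
p,d,m,W=fit('wrist','w5')
cv2.imwrite('pics/w5b.png',cv2.resize(cv2.convertScaleAbs(p[:,:,::-1],alpha=1.5),(800,600),interpolation=cv2.INTER_CUBIC))
g=p.mean(2).astype(int)
for c in(187,215,320,370):
    q=g[190:250,c];print(c,[(190+i,q[i],q[i+1]) for i in range(59) if abs(q[i+1]-q[i])>12])
E
```

```text
time_s: 12.5
ee_pos: [522.3, -185.6, 236.3]
tcp_rot: [0.024, 0.696, 0.717, -0.025]
wrist_force: [0.4, 0.1, -0.7]
width: 49.9
grip_force: 0.0
187 [(204, np.int64(148), np.int64(172))]
215 [(231, np.int64(71), np.int64(146)), (232, np.int64(146), np.int64(172))]
320 [(231, np.int64(78), np.int64(120)), (232, np.int64(120), np.int64(172))]
370 [(204, np.int64(122), np.int64(172))]
```

View pics/w5b.png

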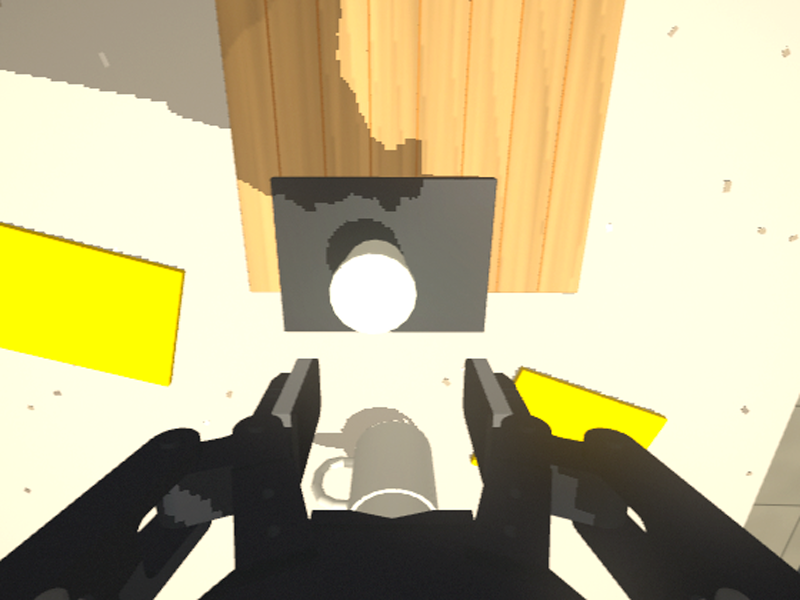

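The leading rim is at row ≈331 and the block edge at row ≈292, parallel. The cup is still standing.

Run:
```python
from ov import *
ov('w5',list(range(180,194))+list(range(346,400)),(199,210),list(range(205,228))+list(range(297,334)),(229,236))
z=np.load('pics/w5.npz');m={k:z[k] for k in z}
for u,v in[(271,178),(497,178)]:print(onplane(m,(u+.5)*.7-.5,(v+.5)*.7-.5,53))
```

```text
edge deg 1.6845338012245608 slate deg 1.453068415056851 overhang 30.546776572681015 lead y -256.64892114745766 527.6156570390098 res 0.30801431301761395 0.06508423266727048
[ 435.65977458 -139.67643763   53.        ]
[ 594.53586082 -134.85258134   53.        ]
```

```bash
python3 -c "
from cell import manip;print(manip.close_job())"
```

```text
the job is handed in; nothing more can be done
None
```

I pushed the slate until its leading side measured about 30.5 mm past the block's right-hand edge and within about 0.25° of square; the cup is still standing on it, the hand is clear, and the job is handed in.

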